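# Emboss a book in the guarded desk press

### The arm

A 6-joint arm with a two-finger parallel gripper is mounted at the origin on the work surface. World frame = base frame: x ahead of the robot, y to its left, z up, the work surface at z = 0. Lengths are in m, angles in rad, forces in N, time in s.
With the tool pointing down it reaches from about 0.2 to 0.875 m from the base axis. Payload 3.4 kg.
Tool frame: the origin (TCP) lies at the very end of the fingers, on their centre line; the grasp point (between the pads) lies 19 mm behind it; z points along the fingers, y is the line along which they close (so a half turn about z gives the same grasp; the last joint's range is limited). The gripper opens to 94 mm and grips with 3 to 60 N. Pads are 16 mm wide; open, the fingers measure 119 mm over their backs; the gripper's body (75 mm by 177 mm) begins 78 mm behind the grasp point.
Start: joints at [1.091, 0.276, 1.505, -0, 1.361, -0.121], TCP at [0.202, 0.538, 0.205] pointing down, gripper open.
Joint ranges: [-2.89, 2.89], [-0.75, 2.08], [0.22, 2.7], [-1.18, 4.32], [0.11, 2.71], [-2.7, 2.7]. Speed limits (rad/s): [2.57, 2.57, 3.14, 3.14, 3.14, 3.14].

### API

Orientations are given as a unit quaternion [w, x, y, z].
In Python, from bench import bot gives the robot as it stands.
- The arm moves only by the tool move_arm, never from a script. Its argument "deltas" is a list of rows, each an object of numbers: "tx", "ty", "tz": the shift along the tool's x, y, z in m; "rx", "ry", "rz": the turn, a rotation vector about the tool's x, y, z in degrees. In form: [{"tx": .., "ty": .., "tz": .., "rx": .., "ry": .., "rz": ..}, ...]. A call has 1 to 5 rows; each row shifts and turns the commanded pose from where the row before left it, along the tool's axes as they then stand; what a row does not reach is not made up. A row lasts 1/10 s, in which the tool goes at most 50 mm and 8.59 degrees, less where a joint would pass 70% of its speed; a pose out of reach is approached as far as the arm can. A call with a gripper value outside its range is refused whole. "claw" is the gripper's target within -1 to 1 (fully open at 1, half-way at 0, shut at -1), set as the call begins (left out, the last holds). The fingers move at their own pace and stop on an object; "newtons" is the grip in N (left out, the last holds). Time passes only in rows, so rows that do not move let the fingers close. It gives the time, the measured TCP pose, the force, the opening and the grip force at its end, in the units of the state.
- bot.get_state(): the state, without advancing time (a new reading comes with each control period).
- bot.capture(name): name is "scene" or "top" or "wrist"; returns (picture, depth): 400x640x3 uint8, red, green, blue; 400x640 float32, m along the optical axis (not along the pixel's ray), 0 where there is no reading.
- bot.get_calibration(name): a dict with "mtx" (3x3 intrinsics, pixels), "R" (3x3) and "t" (3): a world point X has camera coordinates R X + t; the wrist camera has in their place "hand_eye" (4x4, takes a point from camera to tool coordinates, whose origin is the TCP and whose axes are the flange's). Camera axes: x right, y down, z forward; pixel columns grow to the right and rows downward; lengths in m; the calibration is good to about 2 mm. A picture is of the moment at which its call begins: read the wrist's pose just before it. get_calibration takes no time and is no camera call.
- bot.hand_in(): hands the job in; it is judged then, once.
Trained networks look in the newest picture that a camera, given by its name, has taken for a name from the list of things; names that differ only in an ending like _2 or _b are one class to them, and where a whole thing is asked for, a point or a joint stands for the part that bears it (a point fixed in the world has none). Each returns a list of dicts, best first, with "conf" (0 to 1); they miss things now and then, are a little off and sometimes report something else, mostly with a low value. They report only what shows in the picture. A call takes as long as a camera call. They do not tell look-alikes from the thing itself.
- bot.trace(thing, camera): "mask" (400x640 bool, what is visible of it).
- bot.tip_of(thing, camera): "location" ([x, y, z] in m, in world coordinates, good to about 4 mm: a listed point, or the origin of a listed thing).
The state is a dict: "clock": time; "joint_positions": joint angles; "qd": joint speeds; "effort": joint torques, N m; "tool_pos": TCP position; "tool_rot": TCP orientation; "ft_force": force on the tool from outside, world axes, zero at the start; "moment": the same for the moment, N m; "gripper_width": finger opening in m; "gripper_force": force on a finger pad.
Only numpy, scipy, OpenCV 4.12 (cv2) and the standard library are available. Lean on these libraries where they do the work, as an engineer would, in place of code of your own. Each camera call takes 0.05 s, during which the arm holds its last target. There are 200 camera calls.

### The job

On the reading desk a book lies in the channel of a small embossing press. Without picking anything up, push the book along the channel until its end is right against the stop under the guard; then reach through the window of the sloping guard with the fingers, press the lever pad right down, keep it down for about a second, and come back out so that the lever springs up again. Do not touch the guard at any time, and leave everything else on the desk where it is.

Things in the scene. Friction and masses are not known exactly. Their poses are not given: they have to be found in the camera images.
- station: Embossing press fixed to the desk, on a grey bed 170 x 380 mm, 8 mm thick. Origin on the desk top straight below the window's centre; x towards its back (the guard rises that way), y along the channel away from the stop, z up. Bed: x -85 to 85, y -75 to 305 mm. Two guide rails, inner faces at x = -63 and 63 mm, 20 mm above the desk, y -60 to 300 mm, form the channel.
- stop (a point): Middle of the face of the steel stop block across the channel, at press x = 0, y = -30 mm; the block is 34 mm high above the desk. The book goes towards -y of the press until its end meets this face; its centre is then 95 mm from it (press y = 65 mm).
- guard: Grey steel guard, not to be touched. Origin: centre of its window, 125 mm above the desk. x runs up the slope (0.35 rad, rising to the press's back), y as the press's, z = panel normal, up and to the front. Panel 160 x 150 x 5 mm, window 104 (x) x 96 (y) mm. 40 mm skirts hang from its y edges; four 10 mm corner posts stand outside the channel; the book passes between them.
- lever_pad (a point): Centre of the upper face of the lever's black pad, 46 (along slope) x 44 (y) x 12 mm. At rest it lies 12 mm below the panel's upper face, parallel to it, under the window's middle. The hinge is 66 mm up the slope from here, so the pad swings down away from the window, about 26 mm at this point when right down.
- lever (a joint): Lever angle in rad: 0 up at rest, 0.40 right down on its end stop. A spring returns it; at the pad it takes about 3 N to start and 8 N to press right down.
- book_mid (a point): Centre (half-way up) of the dark hardback, 120 (x) x 190 (y) x 28 mm, 0.3 to 0.6 kg, loose and flat on the bed in the channel, 3 mm play each side, axes as the press's. It starts 60 to 110 mm short of the stop. Push at its free end, 95 mm from here towards +y of the press; when home that end is still 85 mm clear of the guard.
- mug: Bystander: white mug, 80 mm across, 90 mm high, origin under its centre.
- stamp: Bystander: wooden hand stamp standing upright, 44 mm across, 76 mm high, origin under its centre.
- pencil: Bystander: pencil lying flat, 180 mm long along its x, 8 mm thick, origin under its middle.
- jar: Bystander: small glass jar, 54 mm across, 60 mm high, origin under its centre.
- platebox: Bystander: cardboard box 70 x 100 x 30 mm, origin under its centre.
- spectacles: Bystander: folded reading glasses, about 20 x 122 x 42 mm, origin under the lens rims' middle.
- paperback: Bystander: red book lying flat, 110 x 180 x 22 mm, origin under its centre.
There are look-alikes about, which are no part of the job. There is more than one size of the part that bears book_mid; the job needs the middle-sized.

How it is judged:
On the way, in this order (a step that is already met when the one before it is completed fails the run):
1. the book is pushed home against the stop (y of book_mid in the frame of station below 0.07 m), for 0.2 s.
2. with the book home, the lever is pressed right down and kept down (y of book_mid in the frame of station below 0.07 m and value of joint lever above 0.34 rad), for 0.6 s.
At the end, for the whole second after the job is handed in: The book's end is within 5 mm of the stop and the book lies flat, and the lever has sprung back up (below 0.06 rad), after having been held down (above 0.34 of 0.40 rad) for at least 0.6 s with the book home (y of book_mid in the frame of station below 0.07 m and height (world z) of book_mid below 0.026 m and value of joint lever below 0.06 rad); the robot touches nothing.
It fails at once if the robot touches the guard (contact force between any of the fingers, the arm and guard above 0.2 N).
It fails at once if the book is lifted or tipped (height (world z) of book_mid above 0.034 m or angle between book_mid's own z axis and vertical above 0.15 rad).
It fails at once if something else on the desk is moved by more than 15 mm (distance of any of mug, stamp, pencil, jar, platebox, spectacles, paperback from where it was at the start of the episode above 0.015 m).
It also fails if it takes over 51 s, if anything falls off the work surface, if the arm or the gripper's body presses on something with over 40 N, if the wrist force passes 120 N, or if a joint passes its speed limit or range.

## Working session

There is one attempt and no reset: what is moved stays moved. The work goes in short steps, Python scripts to look and compute and a tool call to move; the robot and the scene stay as the last step left them, time stands still between calls to the robot, and variables do not carry over. Pictures are saved under pics/ and viewed, at most 10 in all, crops included, and the job is handed in when it is done.

Besides the shell and the picture viewer there is one more tool, called after "Emit:" as a command line: name --argument value ..., lists and objects as JSON in quotes. move_arm: Moves the arm, as the interface text tells. Its arguments: {"type":"object","properties":{"deltas":{"type":"array"},"claw":{"type":"number"},"newtons":{"type":"number"}},"required":["deltas"]}

```bash
mkdir -p pics; cat > h.py <<'E'
import numpy as np, cv2
from bench import bot
def save(cam,name):
    im,d=bot.capture(cam); cv2.imwrite(f'pics/{name}.png',im[:,:,::-1]); np.savez(f'pics/{cam}.npz',im=im,d=d); return im,d
def cloud(cam,d):
    c=bot.get_calibration(cam); K=np.array(c['mtx']);v,u=np.mgrid[:d.shape[0],:d.shape[1]]
    P=np.stack([(u-K[0,2])/K[0,0]*d,(v-K[1,2])/K[1,1]*d,d],-1)
    return (P-np.array(c['t']))@np.array(c['R'])
def proj(cam,X):
    c=bot.get_calibration(cam); p=np.array(c['mtx'])@(np.array(c['R'])@np.array(X)+np.array(c['t'])); return p[:2]/p[2]
E
python3 - <<'E'
from h import *
np.set_printoptions(precision=4,suppress=True)
for cam in ('scene','top'):
    save(cam,cam+'0')
    for t in ('station','stop','guard','lever_pad','book_mid','mug','stamp','pencil','jar','platebox','spectacles','paperback'):
        for r in bot.tip_of(t,cam)[:4]:
            print(cam,t,round(r['conf'],2),np.array(r['location']),proj(cam,r['location']).round())
print(bot.get_state())
E
```

```text
scene station 0.8 [ 0.5494 -0.0562 -0.0005] [290. 227.]
scene stop 0.87 [ 0.5619 -0.0871  0.0138] [281. 219.]
scene guard 0.72 [ 0.5475 -0.0558  0.1228] [289. 189.]
scene lever_pad 0.57 [ 0.5468 -0.0615  0.1187] [289. 189.]
scene book_mid 0.84 [0.5219 0.0832 0.0232] [325. 246.]
scene book_mid 0.76 [0.2342 0.3405 0.0212] [489. 269.]
scene book_mid 0.68 [0.5911 0.3641 0.0108] [370. 346.]
scene mug 0.68 [ 0.6084 -0.2342 -0.    ] [246. 202.]
scene stamp 0.51 [ 0.3975  0.0048 -0.0009] [349. 223.]
scene pencil 0.48 [ 0.5598 -0.0862  0.019 ] [282. 217.]
scene jar 0.88 [0.6798 0.0307 0.0016] [258. 262.]
scene platebox 0.86 [ 0.4784 -0.3166 -0.0031] [275. 180.]
scene spectacles 0.76 [ 0.6773  0.1927 -0.0006] [289. 307.]
scene paperback 0.73 [ 0.7465 -0.1678 -0.0018] [208. 228.]
top station 0.95 [ 0.5485 -0.0578 -0.002 ] [333. 187.]
top stop 0.98 [ 0.5576 -0.0874  0.0213] [344. 182.]
top guard 0.69 [ 0.6829  0.1983 -0.0008] [242. 140.]
top lever_pad 0.7 [ 0.5504 -0.0556  0.1172] [333. 176.]
top lever_pad 0.53 [ 0.6068 -0.2317  0.0038] [396. 167.]
top book_mid 0.8 [0.521  0.0866 0.0199] [279. 1
[... 442 characters left out ...]
36 [0.5181 0.0847 0.0217] [280. 196.]
top spectacles 0.67 [0.6822 0.1944 0.0006] [243. 140.]
top spectacles 0.57 [ 0.607  -0.23    0.0012] [395. 167.]
top paperback 0.97 [ 0.7434 -0.1684  0.0029] [372. 120.]
{'clock': 1.3, 'joint_positions': array([ 1.091 ,  0.2759,  1.5049, -0.    ,  1.3607, -0.121 ]), 'qd': array([ 0.001 , -0.0012, -0.0004, -0.0009,  0.0003,  0.0001]), 'effort': array([  0.    , -40.4469, -23.7501,   0.0702,   0.0247,  -0.    ]), 'tool_pos': array([0.2019, 0.5384, 0.2055]), 'tool_rot': array([0.    , 0.1784, 0.984 , 0.    ]), 'ft_force': array([0.0836, 0.4931, 0.0142]), 'moment': array([-0.0079, -0.0053, -0.0081]), 'gripper_force': 0.0, 'gripper_width': 0.0944644641958656}
```

```bash
python3 - <<'E'
import cv2
a=cv2.imread('pics/top0.png')
cv2.imwrite('pics/topcrop.png',cv2.resize(a[100:280,200:440],None,fx=3.2,fy=3.2,interpolation=cv2.INTER_CUBIC))
E
```

```text
(no output)
```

View pics/scene0.png

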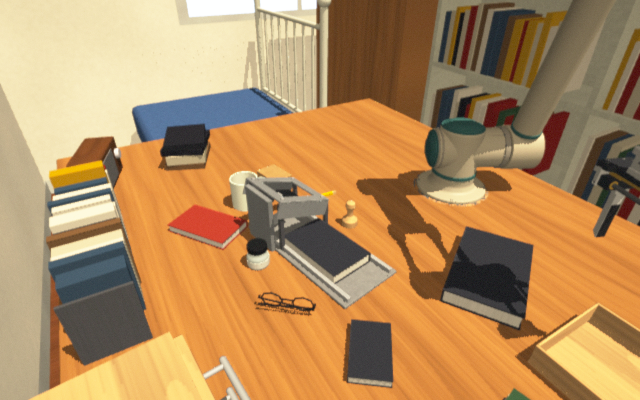

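View pics/top0.png

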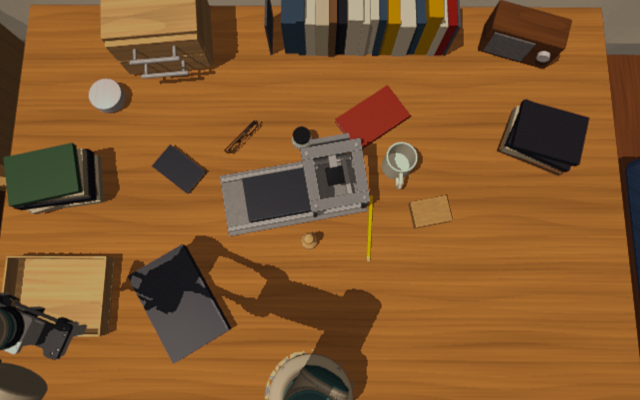

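View pics/topcrop.png

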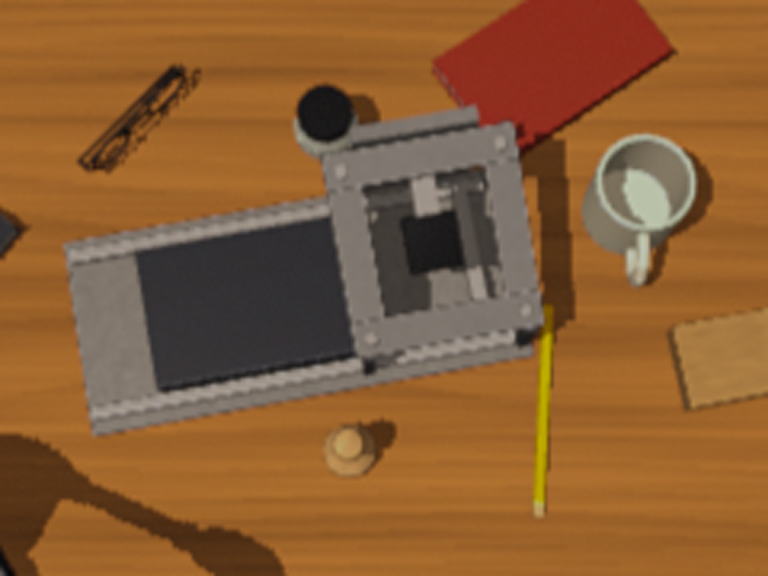

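The job's book could be confused with three things: the dark book in the channel (top 279,195), a large dark book (177,302) and a small dark book (178,169). The middle-sized one, in the press channel, matches the 120 x 190 description, and the close crop confirms it. The pad is the black patch in the window at top (333,176). Next I'll fit the press pose from depth.

```bash
cat >> h.py <<'E'
from scipy.spatial.transform import Rotation as Ro
from scipy.optimize import least_squares
E
python3 - <<'E'
from h import *
np.set_printoptions(precision=4,suppress=True)
for cam in ('top','scene'):
    d=np.load(f'pics/{cam}.npz')['d']; P=cloud(cam,d).reshape(-1,3)
    o=np.array([.549,-.057]); 
    for a in [0.19]:
        for it in range(4):
            R=np.array([[np.cos(a),np.sin(a)],[-np.sin(a),np.cos(a)]])
            q=(P[:,:2]-o)@R.T; z=P[:,2]
            bk=(abs(q[:,0])<.058)&(q[:,1]>.09)&(q[:,1]<.26)&(z>.031)&(z<.043)
            box=(abs(q[:,0])<.1)&(q[:,1]>.09)&(q[:,1]<.33)&(z>.004)&(z<.05)
            r=cv2.minAreaRect(q[box].astype(np.float32)); 
            ang=r[2] if abs(r[2])<45 else r[2]-90
            print(cam,'a',round(a,4),'bed rect mm',np.array(r[0])*1e3,np.array(r[1])*1e3,ang, 'max y',np.percentile(q[box],99.8,axis=0))
            a+=np.radians(ang)*.8
            # shift so that rect is centred in x
            o=o+R.T@np.array([r[0][0],0])
    R=np.array([[np.cos(a),np.sin(a)],[-np.sin(a),np.cos(a)]]);q=(P[:,:2]-o)@R.T
    m=(abs(q[:,0])<.05)&(q[:,1]>.09)&(q[:,1]<.3)&(z>.028)&(z<.045)
    print('book y range',np.percentile(q[m,1],[.5,99.5]),'z',np.median(z[m]),'o',o,'a',a)
    g=(abs(q[:,0])<.08)&(abs(q[:,1])<.08)&(abs(z-.125-np.tan(.35)*q[:,0])<.012)
    A=np.c_[q[g],np.ones(g.sum())];c,_,_,_=np.linalg.lstsq(A,z[g],rcond=None);e=abs(A@c-z[g])<.003
    c,_,_,_=np.linalg.lstsq(A[e],z[g][e],rcond=None);print('panel',c,'tan.35',np.tan(.35),'ext',np.percentile(q[g][e],[.5,99.5],axis=0), e.sum())
    pad=bot.tip_of
E
```

```text
top a 0.19 bed rect mm [  0.9655 209.468 ] [198.207  239.4829] 0.32561635971069336 max y [0.0924 0.315 ]
top a 0.1945 bed rect mm [  1.4779 209.5049] [198.0411 239.7316] 0.41768091917037964 max y [0.0909 0.3157]
top a 0.2004 bed rect mm [  1.4863 209.68  ] [197.2712 239.7149] 0.4582298696041107 max y [0.0915 0.3159]
top a 0.2068 bed rect mm [  0.1936 209.9356] [199.579  239.2041] 0.10659374296665192 max y [0.0913 0.3199]
book y range [0.0909 0.237 ] z 0.03576665775197336 o [ 0.553  -0.0562] a 0.20826481325596627
panel [ 0.3639 -0.007   0.1272] tan.35 0.36502849483042454 ext [[-0.0766 -0.079 ]
 [ 0.0731  0.0707]] 1655
scene a 0.19 bed rect mm [  3.4677 197.3882] [171.1548 215.114 ] 0.3779509961605072 max y [0.0885 0.3039]
scene a 0.1953 bed rect mm [  1.0416 197.4543] [171.1548 214.9765] 0.07559328526258469 max y [0.086  0.3039]
scene a 0.1963 bed rect mm [  0.2084 197.497 ] [171.1548 214.8907] 0.015119255520403385 max y [0.0852 0.304 ]
scene a 0.1965 bed rect mm [  0.0417 197.497 ] [171.1548 214.8907] 0.0030220451299101114 max y [0.085 0.304]
book y range [0.0906 0.2408] z 0.03540225412744072 o [ 0.5537 -0.0561] a 0.1965859731530935
panel [ 0.3549 -0.0253  0.126 ] tan.35 0.36502849483042454 ext [[-0.0765 -0.0753]
 [ 0.0743  0.0751]] 558
```

```bash
cat >> h.py <<'E'
O=np.array([.552,-.058,0]); A=.197
RP=Ro.from_euler('z',A).as_matrix()
def tool():
    s=bot.get_state(); w,x,y,z=s['tool_rot']; return s,np.array(s['tool_pos']),Ro.from_quat([x,y,z,w])
def plan(p,tilt=0):   # press-frame TCP target, tool y along press x; tilt: tool z turned to panel normal
    s,t,R=tool(); ct,st=np.cos(tilt),np.sin(tilt)
    T=RP@np.array([[0,ct,st],[1,0,0],[0,st,-ct]])
    Tr=Ro.from_matrix(T); W=O+RP@np.array(p)
    print('clock',s['clock'],'now press',(RP.T@(t-O)).round(4),'F press',(RP.T@s['ft_force']).round(2),'rot deg (tool)',np.degrees((R.inv()*Tr).as_rotvec()).round(2),'shift mm in target tool axes',(T.T@(W-t)*1e3).round(1),'now axes',(R.inv().apply(W-t)*1e3).round(1),'J',np.round(s['joint_positions'],2))
E
python3 -c "
from h import *
plan([0,.275,.205])"
```

```text
clock 1.3 now press [-0.2266  0.6534  0.2055] F press [0.18 0.47 0.01] rot deg (tool) [ 0.   -0.   58.16] shift mm in target tool axes [-378.4  226.6    0.5] now axes [-392.1 -201.9    0.5] J [ 1.09  0.28  1.5  -0.    1.36 -0.12]
```

Emit:
move_arm --deltas '[{"rz":8.5},{"rz":8.5},{"rz":8.5},{"rz":8.5},{"rz":8.5}]' --claw -1

```text
invalid input
```

Emit:
move_arm --deltas '[{"tx":0,"ty":0,"tz":0,"rx":0,"ry":0,"rz":8.5},{"tx":0,"ty":0,"tz":0,"rx":0,"ry":0,"rz":8.5},{"tx":0,"ty":0,"tz":0,"rx":0,"ry":0,"rz":8.5},{"tx":0,"ty":0,"tz":0,"rx":0,"ry":0,"rz":8.5},{"tx":0,"ty":0,"tz":0,"rx":0,"ry":0,"rz":8.5}]' --claw -1

```text
clock: 1.8
tool_pos: [0.2019, 0.5384, 0.2055]
tool_rot: [-0.0, 0.526, 0.851, 0.0]
ft_force: [0.6, 0.4, -0.0]
gripper_width: 0.0573
gripper_force: 0.0
```

```bash
python3 -c "
from h import *
plan([0,.275,.205])"
```

```text
clock 1.8 now press [-0.2266  0.6534  0.2055] F press [ 0.71  0.32 -0.  ] rot deg (tool) [ 1.00e-02 -1.00e-02  1.53e+01] shift mm in target tool axes [-378.4  226.6    0.5] now axes [-424.8  118.6    0.5] J [1.09 0.28 1.5  0.   1.36 0.63]
```

Emit:
move_arm --deltas '[{"tx":0,"ty":0,"tz":0,"rx":0,"ry":0,"rz":7.65},{"tx":0,"ty":0,"tz":0,"rx":0,"ry":0,"rz":7.65},{"tx":-0.03,"ty":0.018,"tz":0,"rx":0,"ry":0,"rz":0},{"tx":-0.035,"ty":0.021,"tz":0,"rx":0,"ry":0,"rz":0},{"tx":-0.035,"ty":0.021,"tz":0,"rx":0,"ry":0,"rz":0}]'

```text
clock: 2.3
tool_pos: [0.2814, 0.4518, 0.2055]
tool_rot: [0.0, 0.631, 0.776, 0.0]
ft_force: [0.7, 1.5, 0.4]
gripper_width: 0.0174
gripper_force: 0.0
```

Emit:
move_arm --deltas '[{"tx":-0.035,"ty":0.021,"tz":0,"rx":0,"ry":0,"rz":0},{"tx":-0.035,"ty":0.021,"tz":0,"rx":0,"ry":0,"rz":0},{"tx":-0.035,"ty":0.021,"tz":0,"rx":0,"ry":0,"rz":0},{"tx":-0.035,"ty":0.021,"tz":0,"rx":0,"ry":0,"rz":0},{"tx":-0.035,"ty":0.021,"tz":0,"rx":0,"ry":0,"rz":0}]'

```text
clock: 2.8
tool_pos: [0.42, 0.3011, 0.2057]
tool_rot: [0.0, 0.632, 0.775, 0.0]
ft_force: [0.4, -0.2, -1.4]
gripper_width: 0.0009
gripper_force: 0.0
```

Emit:
move_arm --deltas '[{"tx":-0.035,"ty":0.021,"tz":0,"rx":0,"ry":0,"rz":0},{"tx":-0.035,"ty":0.021,"tz":0,"rx":0,"ry":0,"rz":0},{"tx":-0.03,"ty":0.018,"tz":0.02,"rx":0,"ry":0,"rz":0},{"tx":0,"ty":0,"tz":0.03,"rx":0,"ry":0,"rz":0},{"tx":0,"ty":0,"tz":0,"rx":0,"ry":0,"rz":0}]'

```text
clock: 3.3
tool_pos: [0.4957, 0.2147, 0.152]
tool_rot: [-0.002, 0.633, 0.774, -0.003]
ft_force: [-1.4, -0.4, 0.1]
gripper_width: 0.0005
gripper_force: 0.0
```

```bash
python3 -c "
from h import *
plan([0,.275,.018]); save('wrist','w1'); save('top','top1')
a=cv2.imread('pics/top1.png')[100:280,200:440];cv2.imwrite('pics/w1.png',np.hstack([cv2.resize(cv2.imread('pics/w1.png'),(400,250)),cv2.resize(a,(333,250))]))"
```

```text
clock 3.3 now press [-0.0018  0.2785  0.152 ] F press [-1.41 -0.12  0.07] rot deg (tool) [-0.46  0.03  0.23] shift mm in target tool axes [ -3.5   1.8 134. ] now axes [ -3.4   2.8 134. ] J [0.28 0.26 1.66 0.   1.23 0.08]
```

View pics/w1.png

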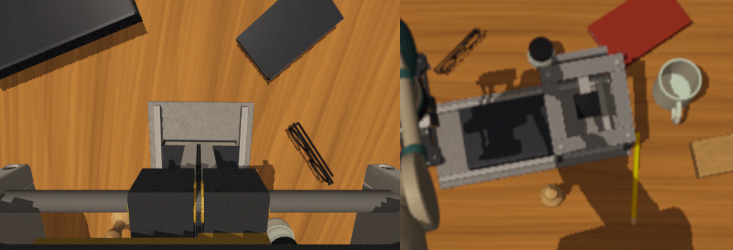

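The wrist view shows the closed fingers (about 130–270, 170–235) centred on the channel mouth, behind the book's free end. The top inset shows the path is clear. I'll go down and push.

Emit:
move_arm --deltas '[{"tx":0,"ty":0,"tz":0.04,"rx":0,"ry":0,"rz":0},{"tx":0,"ty":0,"tz":0.04,"rx":0,"ry":0,"rz":0},{"tx":0,"ty":0,"tz":0.035,"rx":0,"ry":0,"rz":0},{"tx":0,"ty":0.001,"tz":0.019,"rx":0,"ry":0,"rz":0},{"tx":0,"ty":0,"tz":0,"rx":0,"ry":0,"rz":0}]'

```text
clock: 3.9
tool_pos: [0.4977, 0.2173, 0.0205]
tool_rot: [-0.001, 0.631, 0.776, -0.001]
ft_force: [-0.7, 0.4, -0.5]
gripper_width: 0.0002
gripper_force: 0.0
```

Emit:
move_arm --deltas '[{"tx":-0.01,"ty":0,"tz":0,"rx":0,"ry":0,"rz":0},{"tx":-0.01,"ty":0,"tz":0,"rx":0,"ry":0,"rz":0},{"tx":-0.01,"ty":0,"tz":0,"rx":0,"ry":0,"rz":0},{"tx":-0.01,"ty":0,"tz":0,"rx":0,"ry":0,"rz":0},{"tx":-0.01,"ty":0,"tz":0,"rx":0,"ry":0,"rz":0}]'

```text
clock: 4.4
tool_pos: [0.5099, 0.1674, 0.0225]
tool_rot: [0.0, 0.632, 0.775, 0.001]
ft_force: [-0.4, 3.3, 2.1]
gripper_width: 0.0005
gripper_force: 1.6
```

```bash
python3 -c "
from h import *
plan([0,.168,.018])"
```

```text
clock 4.4 now press [0.0029 0.2293 0.0225] F press [0.27 3.26 2.06] rot deg (tool) [ 0.13 -0.07  0.29] shift mm in target tool axes [-61.3  -2.9   4.5] now axes [-61.3  -3.2   4.4] J [ 0.19  0.39  1.85  0.    0.9  -0.02]
```

Emit:
move_arm --deltas '[{"tx":-0.01,"ty":-0.001,"tz":0,"rx":0,"ry":0,"rz":0},{"tx":-0.01,"ty":-0.001,"tz":0,"rx":0,"ry":0,"rz":0},{"tx":-0.01,"ty":0,"tz":0,"rx":0,"ry":0,"rz":0},{"tx":-0.01,"ty":0,"tz":0,"rx":0,"ry":0,"rz":0},{"tx":-0.006,"ty":0,"tz":0,"rx":0,"ry":0,"rz":0}]'

```text
clock: 4.9
tool_pos: [0.5164, 0.1213, 0.0214]
tool_rot: [-0.0, 0.632, 0.775, -0.0]
ft_force: [-0.6, 3.6, 2.7]
gripper_width: 0.0005
gripper_force: 1.6
```

```bash
python3 -c "
from h import *
plan([0,.168,.018])"
```

```text
clock 4.9 now press [1.000e-04 1.828e-01 2.140e-02] F press [0.16 3.69 2.7 ] rot deg (tool) [-0.03 -0.    0.32] shift mm in target tool axes [-14.8  -0.1   3.4] now axes [-14.8  -0.2   3.4] J [ 0.1   0.38  1.86  0.    0.9  -0.1 ]
```

Emit:
move_arm --deltas '[{"tx":-0.004,"ty":0,"tz":0,"rx":0,"ry":0,"rz":0},{"tx":-0.003,"ty":0,"tz":0,"rx":0,"ry":0,"rz":0},{"tx":-0.002,"ty":0,"tz":0,"rx":0,"ry":0,"rz":0},{"tx":-0.002,"ty":0,"tz":0,"rx":0,"ry":0,"rz":0},{"tx":0,"ty":0,"tz":0,"rx":0,"ry":0,"rz":0}]'

```text
clock: 5.4
tool_pos: [0.5185, 0.1112, 0.0213]
tool_rot: [0.0, 0.632, 0.775, -0.0]
ft_force: [-1.0, 1.0, 1.4]
gripper_width: 0.0005
gripper_force: 0.7
```

Emit:
move_arm --deltas '[{"tx":-0.002,"ty":0,"tz":0,"rx":0,"ry":0,"rz":0},{"tx":-0.002,"ty":0,"tz":0,"rx":0,"ry":0,"rz":0},{"tx":0,"ty":0,"tz":0,"rx":0,"ry":0,"rz":0}]'

```text
clock: 5.7
tool_pos: [0.5197, 0.1089, 0.0214]
tool_rot: [-0.001, 0.632, 0.775, 0.001]
ft_force: [-0.0, 5.9, 0.2]
gripper_width: 0.0002
gripper_force: 3.0
```

```bash
python3 -c "
from h import *
plan([0,.168,.018])"
```

```text
clock 5.7 now press [0.001  0.1699 0.0214] F press [1.13 5.8  0.22] rot deg (tool) [ 0.07 -0.14  0.28] shift mm in target tool axes [-1.9 -1.   3.4] now axes [-1.9 -1.   3.4] J [ 0.07  0.38  1.86  0.    0.9  -0.13]
```

Force is rising, so the book is near or at the stop. I'll nudge further until it rises clearly.

Emit:
move_arm --deltas '[{"tx":-0.002,"ty":0,"tz":0,"rx":0,"ry":0,"rz":0},{"tx":-0.001,"ty":0,"tz":0,"rx":0,"ry":0,"rz":0},{"tx":0,"ty":0,"tz":0,"rx":0,"ry":0,"rz":0},{"tx":0,"ty":0,"tz":0,"rx":0,"ry":0,"rz":0}]'

```text
clock: 6.1
tool_pos: [0.521, 0.1087, 0.0215]
tool_rot: [-0.001, 0.633, 0.774, 0.003]
ft_force: [1.0, 14.3, -0.0]
gripper_width: 0.0006
gripper_force: 6.7
```

Emit:
move_arm --deltas '[{"tx":-0.002,"ty":0,"tz":0,"rx":0,"ry":0,"rz":0},{"tx":-0.001,"ty":0,"tz":0,"rx":0,"ry":0,"rz":0},{"tx":0,"ty":0,"tz":0,"rx":0,"ry":0,"rz":0},{"tx":0,"ty":0,"tz":0,"rx":0,"ry":0,"rz":0}]'

```text
clock: 6.5
tool_pos: [0.5211, 0.1086, 0.0216]
tool_rot: [-0.003, 0.634, 0.773, 0.005]
ft_force: [0.2, 23.0, 0.1]
gripper_width: 0.0004
gripper_force: 10.8
```

```bash
python3 -c "
from h import *
plan([0,.168,.018])
for c in ('scene','top'):
    save(c,c+'2')
    for t in ('book_mid','stop','lever_pad','guard','station'):
        for r in bot.tip_of(t,c)[:3]: print(c,t,round(r['conf'],2),(RP.T@(np.array(r['location'])-O)).round(4))
"
```

```text
clock 6.5 now press [0.0023 0.1694 0.0216] F press [ 4.67 22.55  0.1 ] rot deg (tool) [ 0.22 -0.67  0.04] shift mm in target tool axes [-1.4 -2.3  3.6] now axes [-1.5 -2.3  3.5] J [ 0.07  0.38  1.86  0.02  0.9  -0.14]
scene book_mid 0.8 [0.0008 0.0655 0.0216]
scene book_mid 0.63 [0.1239 0.408  0.0087]
scene book_mid 0.62 [-0.2306  0.457   0.023 ]
scene stop 0.57 [ 0.0055 -0.032   0.0171]
scene stop 0.52 [-0.0039  0.0039  0.1258]
scene lever_pad 0.56 [-0.0061 -0.0028  0.1144]
scene guard 0.9 [-0.0042 -0.0016  0.1234]
scene station 0.59 [-0.0024 -0.0002 -0.0016]
top book_mid 0.69 [0.1256 0.4131 0.0058]
top book_mid 0.63 [-0.0021  0.0645  0.0223]
top lever_pad 0.88 [-0.0041  0.004   0.1163]
top station 0.79 [-0.0012 -0.0007 -0.0008]
```

The book is against the stop: 23 N of force, and both cameras put book_mid at y ≈ 65 mm. I'll back off, rise, and move over the window.

Emit:
move_arm --deltas '[{"tx":0.015,"ty":0,"tz":0,"rx":0,"ry":0,"rz":0},{"tx":0.02,"ty":0,"tz":0,"rx":0,"ry":0,"rz":0},{"tx":0,"ty":0,"tz":-0.03,"rx":0,"ry":0,"rz":0},{"tx":0,"ty":0,"tz":-0.045,"rx":0,"ry":0,"rz":0},{"tx":0,"ty":0,"tz":-0.045,"rx":0,"ry":0,"rz":0}]'

```text
clock: 7.6
tool_pos: [0.5128, 0.1352, 0.142]
tool_rot: [0.0, 0.631, 0.775, -0.002]
ft_force: [1.5, 0.3, 0.1]
gripper_width: 0.0002
gripper_force: 0.0
```

Emit:
move_arm --deltas '[{"tx":0,"ty":0,"tz":-0.045,"rx":0,"ry":0,"rz":0},{"tx":0,"ty":0,"tz":-0.045,"rx":0,"ry":0,"rz":0},{"tx":0,"ty":0,"tz":-0.035,"rx":0,"ry":0,"rz":0},{"tx":0,"ty":0,"tz":0,"rx":5,"ry":0,"rz":0},{"tx":0,"ty":0,"tz":0,"rx":0,"ry":0,"rz":0}]'

```text
clock: 8.1
tool_pos: [0.5157, 0.1354, 0.2666]
tool_rot: [-0.026, 0.631, 0.774, -0.034]
ft_force: [-0.6, -0.2, -0.4]
gripper_width: 0.0006
gripper_force: 0.0
```

```bash
cat >> h.py <<'E'
def G(gx,gz,y=0): # guard-frame point in press frame
    c,s=np.cos(.35),np.sin(.35); return [gx*c-gz*s,y,.125+gx*s+gz*c]
def gnow():
    s,t,R=tool(); p=RP.T@(t-O)-[0,0,.125]; c,sn=np.cos(.35),np.sin(.35); f=RP.T@s['ft_force']
    print('guard xyz mm',((p[0]*c+p[2]*sn)*1e3).round(1),(p[1]*1e3).round(1),((-p[0]*sn+p[2]*c)*1e3).round(1),'Fn',(-f[0]*sn+f[2]*c).round(2),'F',f.round(2))
E
python3 -c "
from h import *
plan(G(-.006,.12),.35);gnow()"
```

```text
clock 8.1 now press [0.0023 0.1967 0.2666] F press [-0.63 -0.06 -0.39] rot deg (tool) [-24.95   0.08   0.36] shift mm in target tool axes [-196.7  -56.7   12.3] now axes [-196.4  -47.4   35.6] J [ 0.13  0.24  1.41 -0.01  1.58 -0.07]
guard xyz mm 50.7 196.7 132.3 Fn -0.14 F [-0.63 -0.06 -0.39]
```

Emit:
move_arm --deltas '[{"tx":0,"ty":0,"tz":0,"rx":-8.3,"ry":0,"rz":0},{"tx":0,"ty":0,"tz":0,"rx":-8.3,"ry":0,"rz":0},{"tx":0,"ty":0,"tz":0,"rx":-8.3,"ry":0,"rz":0.4},{"tx":-0.04,"ty":-0.012,"tz":0,"rx":0,"ry":0,"rz":0},{"tx":-0.04,"ty":-0.012,"tz":0,"rx":0,"ry":0,"rz":0}]'

```text
clock: 8.6
tool_pos: [0.5036, 0.0532, 0.2562]
tool_rot: [0.109, 0.624, 0.763, 0.133]
ft_force: [1.0, -0.6, 0.5]
gripper_width: 0.0005
gripper_force: 0.0
```

Emit:
move_arm --deltas '[{"tx":-0.04,"ty":-0.012,"tz":0,"rx":0,"ry":0,"rz":0},{"tx":-0.04,"ty":-0.012,"tz":0,"rx":0,"ry":0,"rz":0},{"tx":-0.037,"ty":-0.008,"tz":0,"rx":0,"ry":0,"rz":0},{"tx":0,"ty":0,"tz":0,"rx":0,"ry":0,"rz":0}]'

```text
clock: 9.0
tool_pos: [0.4989, -0.0721, 0.2449]
tool_rot: [0.109, 0.628, 0.759, 0.132]
ft_force: [-0.3, 0.6, -0.2]
gripper_width: 0.0005
gripper_force: 0.0
```

```bash
python3 -c "
from h import *
plan(G(-.006,.03),.35);gnow();save('wrist','w3')"
```

```text
clock 9.0 now press [-0.0548 -0.0034  0.2449] F press [-0.17  0.66 -0.18] rot deg (tool) [-0.33  0.12 -0.4 ] shift mm in target tool axes [  3.4   4.4 101.4] now axes [  3.7   4.9 101.4] J [-0.44 -0.03  1.83  0.23  1.07 -0.71]
guard xyz mm -10.4 -3.4 131.4 Fn -0.11 F [-0.17  0.66 -0.18]
```

View pics/w3.png

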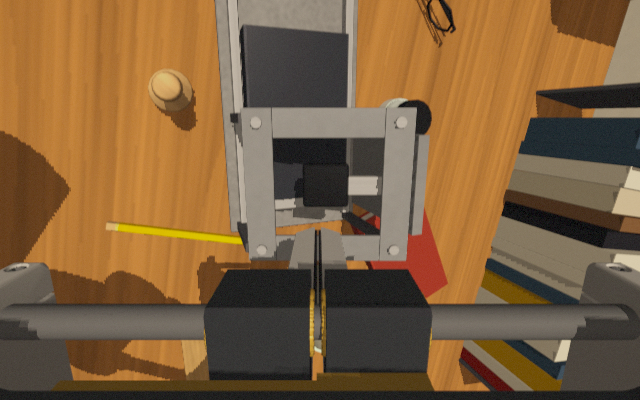

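The wrist view shows the window at columns 273–386, rows 137–236, with the black pad at (326,186) in the middle of it. I'll measure the pad and window in tool coordinates.

```bash
python3 -c "
from h import *
np.set_printoptions(precision=1,suppress=True)
c=bot.get_calibration('wrist');K=np.array(c['mtx']);H=np.array(c['hand_eye']);d=np.load('pics/wrist.npz')['d']
def T(u,v):
    z=np.median(d[v-2:v+3,u-2:u+3]);return (H@[(u-K[0,2])/K[0,0]*z,(v-K[1,2])/K[1,1]*z,z,1])[:3]*1e3
for n,u,v in [('pad',326,186),('padL',308,186),('padR',345,186),('bar L',262,187),('bar R',395,187),('bar top',329,125),('bar bot',290,247),('scrLT',255,122),('scrRT',401,122),('scrLB',262,250),('scrRB',393,250)]: print(n,T(u,v))
"
```

```text
pad [  4.6   9.4 139.6]
padL [  4.5  -8.5 140.1]
padR [  4.6  28.3 139.5]
bar L [  6.1 -52.3 127.9]
bar R [  6.2  75.1 127.4]
bar top [ 64.   11.5 127.6]
bar bot [-55.6 -26.7 128.1]
scrLT [ 66.8 -55.6 125.1]
scrRT [ 66.7  76.4 124.6]
scrLB [-57.6 -54.5 125.2]
scrRB [-57.4  76.2 124.8]
```

Emit:
move_arm --deltas '[{"tx":0.004,"ty":0.004,"tz":0.02,"rx":-0.3,"ry":0,"rz":-0.4},{"tx":0,"ty":0,"tz":0.03,"rx":0,"ry":0,"rz":0},{"tx":0,"ty":0,"tz":0.03,"rx":0,"ry":0,"rz":0},{"tx":0,"ty":0,"tz":0.02,"rx":0,"ry":0,"rz":0},{"tx":0,"ty":0,"tz":0,"rx":0,"ry":0,"rz":0}]'

```text
clock: 9.55
tool_pos: [0.5344, -0.0532, 0.1508]
tool_rot: [0.107, 0.622, 0.764, 0.135]
ft_force: [0.7, 0.7, -0.4]
gripper_width: 0.0005
gripper_force: 0.0
```

```bash
python3 -c "
from h import *
plan(G(-.006,.03),.35);gnow();save('top','t4');save('wrist','w4')
a=cv2.imread('pics/t4.png')[100:280,200:440];cv2.imwrite('pics/v4.png',np.hstack([cv2.resize(cv2.imread('pics/w4.png'),(400,250)),cv2.resize(a,(333,250))]))"
```

```text
clock 9.55 now press [-0.0163  0.0081  0.1508] F press [ 0.8   0.55 -0.38] rot deg (tool) [-0.22 -0.35  0.4 ] shift mm in target tool axes [-8.1  0.5 -0.2] now axes [-8.1  0.4 -0.2] J [-0.37  0.1   1.95  0.26  0.82 -0.72]
guard xyz mm -6.5 8.1 29.8 Fn -0.63 F [ 0.8   0.55 -0.38]
```

View pics/v4.png

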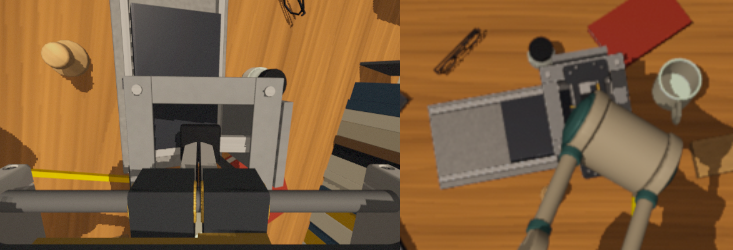

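The fingertip is above the pad, well inside the window (inset: tip at (200,145), window 153–250). I'll correct the 7 mm sideways offset and go in.

Emit:
move_arm --deltas '[{"tx":-0.007,"ty":0,"tz":0,"rx":0,"ry":-0.3,"rz":0.4},{"tx":0,"ty":0,"tz":0,"rx":0,"ry":0,"rz":0},{"tx":0,"ty":0,"tz":0.015,"rx":0,"ry":0,"rz":0},{"tx":0,"ty":0,"tz":0.015,"rx":0,"ry":0,"rz":0},{"tx":0,"ty":0,"tz":0,"rx":0,"ry":0,"rz":0}]'

```text
clock: 10.15
tool_pos: [0.548, -0.0608, 0.1256]
tool_rot: [0.112, 0.625, 0.761, 0.134]
ft_force: [0.3, 1.0, -0.5]
gripper_width: 0.0008
gripper_force: 0.0
```

```bash
python3 -c "
from h import *
plan(G(-.006,-.033),.35);gnow()"
```

```text
clock 10.15 now press [-0.0044 -0.0019  0.1256] F press [ 0.46  0.97 -0.54] rot deg (tool) [ 0.07  0.16 -0.1 ] shift mm in target tool axes [ 1.9 -2.  35.1] now axes [ 2.  -2.1 35.1] J [-0.37  0.14  1.97  0.27  0.75 -0.74]
guard xyz mm -4.0 -1.9 2.1 Fn -0.66 F [ 0.46  0.97 -0.54]
```

Emit:
move_arm --deltas '[{"tx":0.002,"ty":-0.001,"tz":0.01,"rx":0,"ry":0,"rz":0},{"tx":0,"ty":0,"tz":0.008,"rx":0,"ry":0,"rz":0},{"tx":0,"ty":0,"tz":0.008,"rx":0,"ry":0,"rz":0},{"tx":0,"ty":0,"tz":0.006,"rx":0,"ry":0,"rz":0},{"tx":0,"ty":0,"tz":0,"rx":0,"ry":0,"rz":0}]'

```text
clock: 10.65
tool_pos: [0.5599, -0.0572, 0.0968]
tool_rot: [0.114, 0.625, 0.76, 0.135]
ft_force: [-2.4, 0.8, 6.7]
gripper_width: 0.0
gripper_force: 3.2
```

```bash
python3 -c "
from h import *
gnow()"
```

```text
guard xyz mm -2.2 -0.8 -29.2 Fn 7.07 F [-2.15  1.28  6.74]
```

Emit:
move_arm --deltas '[{"tx":0,"ty":-0.001,"tz":0.003,"rx":0,"ry":0,"rz":0},{"tx":0,"ty":0,"tz":0.002,"rx":0,"ry":0,"rz":0},{"tx":0,"ty":0,"tz":0,"rx":0,"ry":0,"rz":0}]'

```text
clock: 10.95
tool_pos: [0.5613, -0.0573, 0.0927]
tool_rot: [0.115, 0.625, 0.76, 0.136]
ft_force: [-1.1, 0.3, 8.5]
gripper_width: 0.0009
gripper_force: 3.5
```

```bash
python3 -c "
from h import *
gnow()"
```

```text
guard xyz mm -2.3 -1.1 -33.5 Fn 8.32 F [-1.06  0.54  8.47]
```

Emit:
move_arm --deltas '[{"tx":0,"ty":0,"tz":0.002,"rx":0,"ry":0,"rz":0},{"tx":0,"ty":0,"tz":0.002,"rx":0,"ry":0,"rz":0},{"tx":0,"ty":0,"tz":0,"rx":0,"ry":0,"rz":0}]'

```text
clock: 11.25
tool_pos: [0.5624, -0.0571, 0.0909]
tool_rot: [0.115, 0.624, 0.76, 0.136]
ft_force: [-10.1, -0.4, 23.3]
gripper_width: 0.0002
gripper_force: 12.1
```

```bash
python3 -c "
from h import *
gnow()"
```

```text
guard xyz mm -2.0 -1.2 -35.6 Fn 25.33 F [-9.95  1.58 23.33]
```

The force jumped from 8 to 25 N at about 27 mm of travel, so the lever is on its end stop. I'll hold it there and then come out along the same line.

Emit:
move_arm --deltas '[{"tx":0,"ty":0,"tz":0,"rx":0,"ry":0,"rz":0},{"tx":0,"ty":0,"tz":0,"rx":0,"ry":0,"rz":0},{"tx":0,"ty":0,"tz":0,"rx":0,"ry":0,"rz":0},{"tx":0,"ty":0,"tz":0,"rx":0,"ry":0,"rz":0},{"tx":0,"ty":0,"tz":0,"rx":0,"ry":0,"rz":0}]'

```text
clock: 11.75
tool_pos: [0.5623, -0.0572, 0.0909]
tool_rot: [0.115, 0.624, 0.76, 0.136]
ft_force: [-9.6, -0.5, 23.1]
gripper_width: 0.0006
gripper_force: 11.8
```

Emit:
move_arm --deltas '[{"tx":0,"ty":0,"tz":0,"rx":0,"ry":0,"rz":0},{"tx":0,"ty":0,"tz":0,"rx":0,"ry":0,"rz":0},{"tx":0,"ty":0,"tz":0,"rx":0,"ry":0,"rz":0},{"tx":0,"ty":0,"tz":0,"rx":0,"ry":0,"rz":0},{"tx":0,"ty":0,"tz":0,"rx":0,"ry":0,"rz":0}]'

```text
clock: 12.25
tool_pos: [0.5624, -0.0572, 0.0909]
tool_rot: [0.116, 0.624, 0.76, 0.136]
ft_force: [-10.0, -0.2, 23.6]
gripper_width: 0.0006
gripper_force: 11.8
```

```bash
python3 -c "
from h import *
gnow()
for c in ('scene','top'):
    bot.capture(c)
    for r in bot.tip_of('book_mid',c)[:3]: print(c,round(r['conf'],2),(RP.T@(np.array(r['location'])-O)).round(4))
"
```

```text
guard xyz mm -2.0 -1.2 -35.5 Fn 25.6 F [-9.88  1.79 23.64]
scene 0.7 [-0.0035  0.0644  0.0206]
scene 0.66 [-0.2315  0.4555  0.018 ]
scene 0.63 [0.1235 0.4063 0.0077]
top 0.96 [-0.2342  0.4613  0.021 ]
top 0.8 [0.1245 0.4114 0.008 ]
top 0.7 [-0.0025  0.0665  0.0214]
```

Emit:
move_arm --deltas '[{"tx":0,"ty":0,"tz":-0.01,"rx":0,"ry":0,"rz":0},{"tx":0,"ty":0,"tz":-0.012,"rx":0,"ry":0,"rz":0},{"tx":0,"ty":0,"tz":-0.015,"rx":0,"ry":0,"rz":0},{"tx":0,"ty":0,"tz":-0.02,"rx":0,"ry":0,"rz":0},{"tx":0,"ty":0,"tz":-0.03,"rx":0,"ry":0,"rz":0}]'

```text
clock: 12.95
tool_pos: [0.5295, -0.0615, 0.1679]
tool_rot: [0.111, 0.625, 0.761, 0.134]
ft_force: [0.0, 0.2, -0.1]
gripper_width: 0.0007
gripper_force: 0.0
```

Emit:
move_arm --deltas '[{"tx":0,"ty":0,"tz":-0.03,"rx":0,"ry":0,"rz":0},{"tx":0,"ty":0,"tz":-0.03,"rx":0,"ry":0,"rz":0},{"tx":0,"ty":0,"tz":-0.02,"rx":0,"ry":0,"rz":0},{"tx":0,"ty":0,"tz":0,"rx":0,"ry":0,"rz":0},{"tx":0,"ty":0,"tz":0,"rx":0,"ry":0,"rz":0}]'

```text
clock: 13.45
tool_pos: [0.5034, -0.0671, 0.2434]
tool_rot: [0.112, 0.625, 0.761, 0.135]
ft_force: [-0.3, -0.3, 0.5]
gripper_width: 0.0002
gripper_force: 0.0
```

```bash
python3 -c "
from h import *
gnow();print(bot.get_state()['clock'])
for c in ('scene','wrist'):
    save(c,c+'5')
    for t in ('book_mid','lever_pad'):
        for r in bot.tip_of(t,c)[:3]: print(c,t,round(r['conf'],2),(RP.T@(np.array(r['location'])-O)).round(4))
"
```

```text
guard xyz mm -5.9 0.6 128.2 Fn 0.55 F [-0.35 -0.19  0.46]
13.45
scene book_mid 0.65 [-0.0035  0.0662  0.021 ]
scene book_mid 0.57 [-0.2315  0.454   0.0209]
scene book_mid 0.56 [0.1202 0.4062 0.0089]
scene lever_pad 0.59 [-0.0048  0.0011  0.1177]
scene lever_pad 0.24 [-0.1418  0.0917  0.003 ]
wrist book_mid 0.69 [-0.0013  0.0651  0.0219]
wrist lever_pad 0.63 [-0.0017  0.0002  0.1124]
```

View pics/wrist5.png

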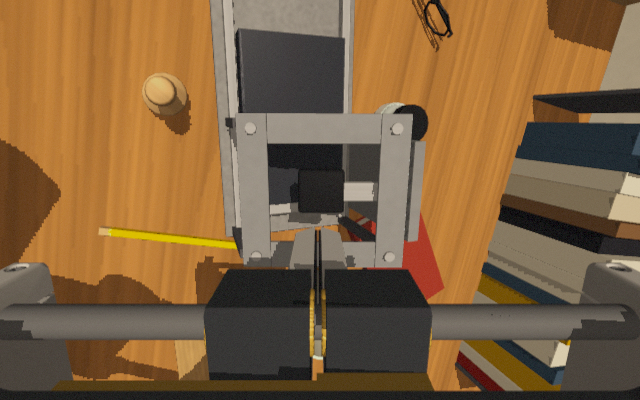

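The pad at (321,190) is back at its rest height, the book is home under the guard (end at 290,30–110), and nothing else has moved. The robot is clear of everything, so I'm handing in.

```bash
python3 -c "
from bench import bot
print(bot.hand_in())"
```

```text
the job is handed in; nothing more can be done
None
```

I handed the job in at about 13.5 s. The book is home against the stop and the lever was held right down for about 1.2 s before springing back up. I saw no sign of the guard or anything else being touched. The hand-in returned no verdict.

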